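# Clamp up a foam-bonded pull specimen

### The job

Stand the freshly taped specimen (two aluminium blocks stuck to a soft blue foam pad) squarely between the two orange pads of the one-hand bar clamp that lies on the bench, its blocks facing the pads, and let go of it. Then pump the clamp's orange trigger against the handle - squeeze, let out, squeeze again; never shove the bar or its jaw along by hand - until the jaw meets the specimen and presses the foam to about two thirds of its thickness, without crushing it flat. Finish while still holding the trigger squeezed so that the pressure stays on, and leave the tape roll, marker and glue stick where they lie.

Things in the scene. Friction and masses are not known exactly. Their poses are not given: they have to be found in the camera images.
- specimen_mid (a point): Centre, half-way up (20 mm above the bench), of the loose specimen, about 0.1 kg: 36 mm along its x (12 mm aluminium block, 12 mm blue foam, 12 mm aluminium block), 36 mm along y, 40 mm tall along z (up). The foam yields along x only, so grip the specimen across its plain y sides (36 mm). x and -x are alike. Its origin is fixed to the -x block: as the foam is pressed the other block comes nearer.
- specimen: The same specimen, origin at the centre of its underside.
- foam (a joint): How far the foam pad is pressed in, m: 0 free, 0.012 would be its whole thickness. It pushes back with about 2.5 N per mm. One third is 0.004.
- clamp: Loose one-hand ratchet bar clamp, 0.6 kg, lying on its side, 37 mm high; origin on the bench under the bar's axis, in the black housing (44 mm wide in y). Its x runs along the bar (18 mm wide, 14 to 22 mm high) to the far jaw, y to the jaws' tips (81 to 88 mm from the bar), z up. Black pistol handle along -y, orange trigger before it on the far jaw's side.
- clamp_grip (a point): Where to take the grip, 72 mm from the bar's axis, 22 mm above the bench, midway between handle back and trigger front (34 mm to clamp -x and +x). Fingers close along clamp x from 68 mm (trigger at rest) to 45 mm (home). Both parts run along clamp y, 20 to 112 mm from the bar's axis, tops at 32 and 30 mm. The loose clamp slides half the stroke as it is squeezed; hold the hand still.
- trigger_face (a point): Front face of the trigger, on the moving trigger, opposite the handle; it moves towards clamp -x as it is squeezed.
- clamp_trigger (a joint): Trigger angle, rad: 0 let out (its spring returns it), 0.228 squeezed home. One mrad is about 0.1 mm at the grip. At the grip the spring takes 4 N at rest to 7 N at home; each 2.5 N on the specimen adds 1 N.
- clamp_pad (a point): Centre of the face of the housing's fixed orange pad (42 mm along y, 34 mm high), 20 mm above the bench, 60 mm from the bar's axis; it faces clamp +x. Site axes are the clamp's.
- far_pad (a point): Centre of the like pad on the far jaw, facing clamp -x; the far jaw is fixed to the toothed bar and is drawn towards the housing. The gap between the pads is 54 to 70 mm at first.
- clamp_bar (a joint): Travel of bar and far jaw towards the housing, m; gap between the pads = 0.070 - value. A full squeeze draws the bar in by about 9 mm from a rest position; when the trigger is let out the ratchet (4 mm teeth) keeps it at the last tooth passed, so it may slip back by up to 4 mm, and a full pump gains 8 mm.
- tape_clear: Bystander: roll of brown tape lying flat, 96 mm across, 48 mm high, origin under its centre.
- marker_red: Bystander: red and yellow marker lying down, 122 mm long, origin under its centre.
- glue_stick: Bystander: orange glue stick lying down, 98 mm long, origin under its centre.
There are look-alikes about, which are no part of the job. What is shaped like the specimen but purple or red is not meant.

How it is judged:
By the outcome, as a careful person would: the job done as asked, in the order asked, and still so for the second after the job is handed in, while the arm keeps its last pose, push and grip.
It also fails if it takes over 66 s, if anything falls off the work surface, if the arm or the gripper's body presses on something with over 40 N, if the wrist force passes 120 N, or if a joint passes its speed limit or range.

### The arm

A 6-joint arm with a two-finger parallel gripper is mounted at the origin on a cart in front of the work surface, level with it; the furniture and walls round the work are solid. World frame = base frame: x ahead of the robot, y to its left, z up, the work surface at z = 0. Lengths are in m, angles in rad, forces in N, time in s.
With the tool pointing down it reaches from about 0.3 to 0.775 m from the base axis. Payload 14.6 kg.
Tool frame: the origin (TCP) lies midway between the tips of the shut fingers; the grasp point (between the pads) lies 19 mm behind it; z points along the fingers, y is the line along which they close (so a half turn about z gives the same grasp; the last joint's range is limited). The gripper opens to 94 mm and grips with 3 to 60 N. Pads are 16 mm wide; open, the fingers measure 119 mm over their backs; the gripper's body (75 mm by 177 mm) begins 78 mm behind the grasp point.
Start: joints at [-1.253, 0.3, 1.521, -0, 1.321, -0.067], TCP at [0.206, -0.51, 0.205] pointing down, gripper open.
Joint ranges: [-3.03, 3.03], [-0.79, 2.21], [0.23, 2.52], [-1.04, 4.18], [0, 3.07], [-2.55, 2.55]. Speed limits (rad/s): [2.22, 2.22, 2.57, 3.14, 3.14, 3.14].

### API

Orientations are given as [roll, pitch, yaw] about the fixed x, y, z axes, in that order (R = Rz(yaw) Ry(pitch) Rx(roll)).
In Python, from station import * gives the robot as it stands.
- The arm moves only by the tool send_rows, never from a script. Its argument "targets" is a list of rows, each an object of numbers: "x", "y", "z": the shift along the world's x, y, z in units of 0.2 m (1.0 is 0.2 m); "spin": the turn about the world's z in units of pi/2 rad (1.0 is pi/2 rad); "claw": the finger opening in mm, from 0 to 94. A call has 1 to 20 rows; each row shifts and turns the commanded pose from where the row before left it; what a row does not reach is not made up. A row lasts 1/10 s, in which the tool goes at most 50 mm and 8.59 degrees, less where a joint would pass 70% of its speed; a pose out of reach is approached as far as the arm can. A call with a number of a shift or a turn outside -1 to 1 is refused whole. A call with a gripper value outside its range is refused whole. The fingers move at their own pace and stop on an object; "force" is the grip in N (left out, the last holds). Time passes only in rows, so rows that do not move let the fingers close. It gives the time, the measured TCP pose, the force, the opening and the grip force at its end, in the units of the state.
- get_obs(): the state, without advancing time (a new reading comes with each control period).
- camera(name): name is "scene" or "top" or "wrist"; returns the picture (480x640x3 uint8, blue, green, red); there is no depth.
- camera_model(name): a dict with "fovy" (degrees; the focal length in pixels is half the picture's height over the tangent of half this angle, whatever the lens; pixels are square), "cx", "cy" (the principal point, pixels), "T" (4x4, takes a point from camera to world coordinates). Camera axes: x right, y down, z forward; pixel columns grow to the right and rows downward; lengths in m; the calibration is good to about 2 mm. A picture is of the moment at which its call begins: read the wrist's pose just before it. camera_model takes no time and is no camera call; for the wrist camera it gives the pose at the moment of the call.
- hand_in(): hands the job in; it is judged then, once.
The state is a dict: "time_s": time; "qpos": joint angles; "joint_vel": joint speeds; "tau": joint torques, N m; "ee_pos": TCP position; "eef_rot": TCP orientation; "force": force on the tool from outside, world axes, zero at the start; "moment": the same for the moment, N m; "grip_width": finger opening in m; "grip_force": force on a finger pad.
Only numpy, scipy, OpenCV 4.12 (cv2) and the standard library are available. Lean on these libraries where they do the work, as an engineer would, in place of code of your own. Each camera call takes 0.05 s, during which the arm holds its last target. There are 200 camera calls.

## Working session

There is one attempt and no reset: what is moved stays moved. The work goes in short steps, Python scripts to look and compute and a tool call to move; the robot and the scene stay as the last step left them, time stands still between calls to the robot, and variables do not carry over. Pictures are saved under pics/ and viewed, at most 14 in all, crops included, and the job is handed in when it is done.

Besides the shell and the picture viewer there is one more tool, called as a command line: name --argument value ..., lists and objects as JSON in quotes. send_rows: Moves the arm, as the interface text tells. Its arguments: {"type":"object","properties":{"targets":{"type":"array"},"force":{"type":"number"}},"required":["targets"]}

```bash
mkdir -p pics
python3 - <<'E'
from station import *
import cv2
for n in("top","scene"):
    cv2.imwrite(f"pics/{n}0.png",camera(n)); m=camera_model(n); print(n,m)
print(get_obs())
E
```

```text
top {'fovy': 43.55500120743344, 'cx': 315.7103171451503, 'cy': 230.88902206518574, 'T': array([[ 0.02561896, -0.98932172,  0.14347896,  0.41030806],
       [-0.99959623, -0.02358727,  0.01584359,  0.0308157 ],
       [-0.01229014, -0.14382692, -0.98952654,  1.20176122],
       [ 0.        ,  0.        ,  0.        ,  1.        ]])}
scene {'fovy': 51.66741710516806, 'cx': 326.13435420190746, 'cy': 237.2664675394568, 'T': array([[-0.84744383, -0.26854357,  0.45795558,  0.11569112],
       [-0.53073112,  0.40777446, -0.74299695,  0.77855091],
       [ 0.01278447, -0.87269946, -0.48809038,  0.52249884],
       [ 0.        ,  0.        ,  0.        ,  1.        ]])}
{'time_s': 0.1, 'qpos': array([-1.25261556e+00,  3.00412756e-01,  1.52150631e+00,  1.03026938e-06,
        1.32069265e+00, -6.65775225e-02]), 'joint_vel': array([ 0.0007711 , -0.0018716 , -0.00119803, -0.00087154,  0.00226132,
       -0.00044513]), 'tau': array([ 1.44274949e-03, -5.32648516e+01, -3.53283012e+01,  7.10045197e-02,
        2.35166081e-02, -4.26889824e-05]), 'ee_pos': array([ 0.20637157, -0.50956763,  0.20494996]), 'eef_rot': array([-3.14057591e+00, -6.87927039e-05,  3.84757995e-01]), 'force': array([ 0.01973888,  0.2915268 , -0.30499877]), 'moment': array([-0.0051555 , -0.00560602, -0.03677739]), 'grip_force': 0.0, 'grip_width': 0.09433765760295956}
```

View pics/top0.png

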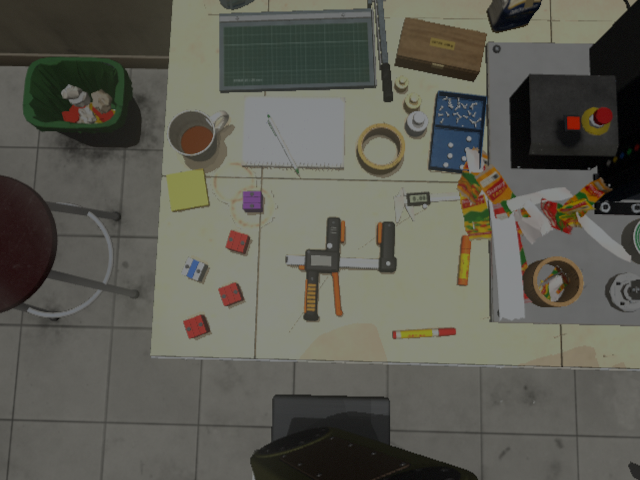

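View pics/scene0.png

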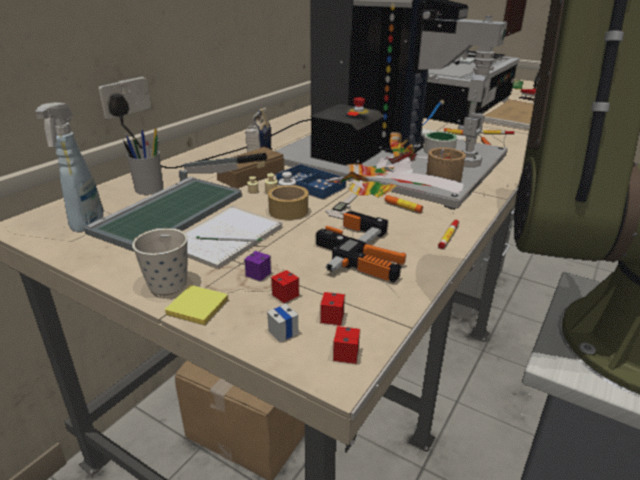

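Top picture: the white, blue-banded block at (195,270) is the specimen. Look-alikes are purple (253,201) and red (237,241), (231,294) and (196,326). The clamp housing is at (320,262), the handle at (312,297), the trigger at (337,293) and the far jaw at (387,245).

```bash
cat > h.py <<'E'
from station import *
import cv2, numpy as np
def ray(name,px,z,m=None):
    m=m or camera_model(name); f=240/np.tan(np.radians(m["fovy"]/2)); T=m["T"]
    p=np.atleast_2d(np.array(px,float))
    d=np.c_[(p[:,0]-m["cx"])/f,(p[:,1]-m["cy"])/f,np.ones(len(p))]@T[:3,:3].T
    return T[:3,3]+d*((z-T[2,3])/d[:,2])[:,None]
def blobs(img,lo,hi,roi,amin=8):
    x0,y0,x1,y1=roi
    hsv=cv2.cvtColor(img[y0:y1,x0:x1],cv2.COLOR_BGR2HSV)
    c,_=cv2.findContours(cv2.inRange(hsv,lo,hi),0,cv2.CHAIN_APPROX_NONE)
    return [(cv2.contourArea(k),cv2.minAreaRect((k+[x0,y0]).astype(np.float32)),k+[x0,y0]) for k in c if cv2.contourArea(k)>=amin]
E
python3 - <<'E'
from h import *
im=cv2.imread("pics/top0.png")
for nm,lo,hi,roi,z in(("blue",(95,90,40),(130,255,255),(175,250,220,290),.04),("orange",(5,150,100),(18,255,255),(295,210,400,325),.034)):
    for a,r,k in blobs(im,lo,hi,roi):
        b=cv2.boxPoints(r); print(nm,a,np.round(r[0],1),np.round(r[1],1),round(r[2],1),ray("top",r[0],z).round(4)[0,:2], ray("top",b,z).round(3)[:,:2].tolist())
c=im[200:340,170:410]; cv2.imwrite("pics/c1.png",cv2.resize(c,None,fx=3.3,fy=3.3,interpolation=cv2.INTER_CUBIC))
E
```

```text
blue 82.5 [192.3 268.4] [ 5.6 17.6] 23.2 [0.4994 0.2871] [[0.486, 0.298], [0.517, 0.286], [0.513, 0.276], [0.482, 0.288]]
orange 157.5 [336.5 293.2] [42.3  5.2] 84.0 [0.4588 0.0062] [[0.499, 0.016], [0.5, 0.006], [0.419, -0.004], [0.418, 0.006]]
orange 8.0 [301. 267.] [2. 4.] 90.0 [0.5079 0.0763] [[0.51, 0.08], [0.51, 0.073], [0.506, 0.072], [0.506, 0.08]]
orange 48.0 [379.5 232.5] [19.  3.] 90.0 [ 0.5794 -0.0756] [[0.598, -0.073], [0.598, -0.078], [0.561, -0.079], [0.561, -0.073]]
orange 47.5 [342.5 231. ] [20.  3.] 90.0 [ 0.5807 -0.0031] [[0.6, 0.0], [0.601, -0.006], [0.561, -0.006], [0.561, -0.001]]
```

View pics/c1.png

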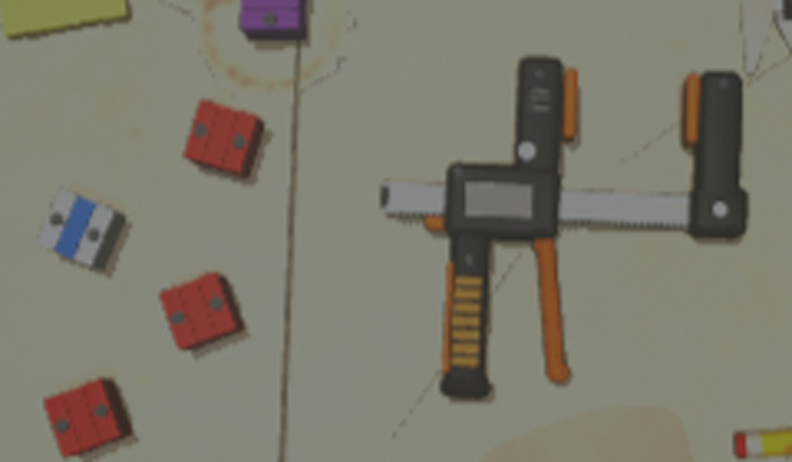

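The crop confirms the specimen: two aluminium halves with a blue band, not a red or purple one. It sits at about (0.499, 0.287) and its y axis points about -22° in the world. I'm moving above it.

send_rows --targets '[{"x":0.073,"y":0.2,"spin":0.025,"claw":94},{"x":0.073,"y":0.2,"spin":0.025,"claw":94},{"x":0.073,"y":0.2,"spin":0.025,"claw":94},{"x":0.073,"y":0.2,"spin":0.025,"claw":94},{"x":0.073,"y":0.2,"spin":0.025,"claw":94},{"x":0.073,"y":0.2,"spin":0.025,"claw":94},{"x":0.073,"y":0.2,"spin":0.025,"claw":94},{"x":0.073,"y":0.2,"spin":0.025,"claw":94},{"x":0.073,"y":0.2,"spin":0.025,"claw":94},{"x":0.073,"y":0.2,"spin":0.025,"claw":94},{"x":0.073,"y":0.2,"spin":0.025,"claw":94},{"x":0.073,"y":0.2,"spin":0.025,"claw":94},{"x":0.073,"y":0.2,"spin":0.025,"claw":94},{"x":0.073,"y":0.2,"spin":0.025,"claw":94},{"x":0.073,"y":0.2,"spin":0.025,"claw":94},{"x":0.073,"y":0.2,"spin":0.025,"claw":94},{"x":0.073,"y":0.2,"spin":0.025,"claw":94},{"x":0.073,"y":0.2,"spin":0.025,"claw":94},{"x":0.073,"y":0.2,"spin":0.025,"claw":94},{"x":0.073,"y":0.2,"spin":0.025,"claw":94}]'

```text
schema error: expected keys x, y, z, spin, claw
```

send_rows --targets '[{"claw":94},{"claw":94}]'

```text
schema error: expected keys x, y, z, spin, claw
```

Run:
```python
from h import *
o=get_obs(); m=camera_model("wrist"); im=camera("wrist"); cv2.imwrite("pics/w1.png",im)
print(o["ee_pos"],o["eef_rot"],o["time_s"])
for a,r,k in blobs(im,(95,90,40),(130,255,255),(0,0,640,480),80):
    b=cv2.boxPoints(r); print(a,np.round(r[0],1),np.round(r[1],1),ray("wrist",r[0],.04,m).round(4)[0,:2], ray("wrist",b,.04,m).round(4)[:,:2].tolist())
```

```text
[ 0.20637157 -0.50956763  0.20494996] [-3.14057591e+00 -6.87927039e-05  3.84757995e-01] 0.1
```

View pics/w1.png

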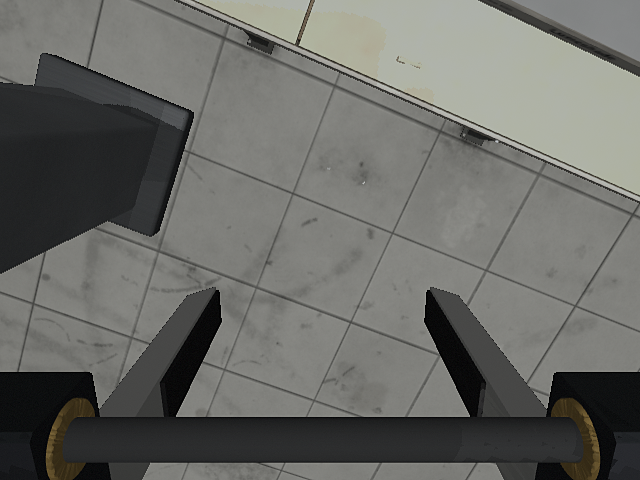

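The rows need every key. The wrist view shows only the floor and the bench edge, since the arm hasn't moved.

send_rows --targets '[{"x":0.073,"y":0.2,"z":0,"spin":0.025,"claw":94},{"x":0.073,"y":0.2,"z":0,"spin":0.025,"claw":94},{"x":0.073,"y":0.2,"z":0,"spin":0.025,"claw":94},{"x":0.073,"y":0.2,"z":0,"spin":0.025,"claw":94},{"x":0.073,"y":0.2,"z":0,"spin":0.025,"claw":94},{"x":0.073,"y":0.2,"z":0,"spin":0.025,"claw":94},{"x":0.073,"y":0.2,"z":0,"spin":0.025,"claw":94},{"x":0.073,"y":0.2,"z":0,"spin":0.025,"claw":94},{"x":0.073,"y":0.2,"z":0,"spin":0.025,"claw":94},{"x":0.073,"y":0.2,"z":0,"spin":0.025,"claw":94},{"x":0.073,"y":0.2,"z":0,"spin":0.025,"claw":94},{"x":0.073,"y":0.2,"z":0,"spin":0.025,"claw":94},{"x":0.073,"y":0.2,"z":0,"spin":0.025,"claw":94},{"x":0.073,"y":0.2,"z":0,"spin":0.025,"claw":94},{"x":0.073,"y":0.2,"z":0,"spin":0.025,"claw":94},{"x":0.073,"y":0.2,"z":0,"spin":0.025,"claw":94},{"x":0.073,"y":0.2,"z":0,"spin":0.025,"claw":94},{"x":0.073,"y":0.2,"z":0,"spin":0.025,"claw":94},{"x":0.073,"y":0.1,"z":0,"spin":0.025,"claw":94},{"x":0.073,"y":0,"z":0,"spin":0.025,"claw":94}]'

```text
time_s: 2.15
ee_pos: [0.4985, 0.2327, 0.2048]
eef_rot: [-3.141, 0.0, 1.175]
force: [-0.2, -0.2, -0.2]
grip_width: 0.0945
grip_force: 0.0
```

send_rows --targets '[{"x":0,"y":0,"z":0,"spin":0,"claw":94},{"x":0,"y":0,"z":0,"spin":0,"claw":94}]'

```text
time_s: 2.35
ee_pos: [0.498, 0.2299, 0.2051]
eef_rot: [-3.141, 0.001, 1.169]
force: [0.5, -0.2, -0.2]
grip_width: 0.0935
grip_force: 0.0
```

Run:
```python
from h import *
o=get_obs(); m=camera_model("wrist"); im=camera("wrist"); cv2.imwrite("pics/w2.png",im)
print(o["ee_pos"],o["eef_rot"],o["time_s"])
for a,r,k in blobs(im,(95,90,40),(130,255,255),(0,0,640,480),80):
    b=cv2.boxPoints(r); print(a,np.round(r[0],1),np.round(r[1],1),ray("wrist",r[0],.04,m).round(4)[0,:2], ray("wrist",b,.04,m).round(4)[:,:2].tolist())
```

```text
[0.49802438 0.22991552 0.20505615] [-3.14091205e+00  5.97336316e-04  1.16865873e+00] 2.35
635.0 [294.6 157.2] [16.  44.5] [0.4977 0.2855] [[0.4834, 0.2974], [0.5165, 0.2853], [0.5122, 0.2736], [0.4787, 0.2857]]
```

View pics/w2.png

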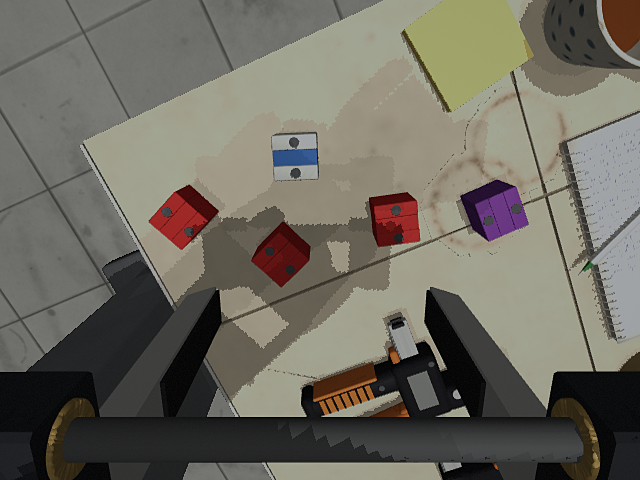

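Wrist view: the specimen is at (295,157), with its band level across the picture and free space on both sides. The ray gives (0.4977, 0.2855) and a yaw of 70°.

send_rows --targets '[{"x":0,"y":0.1,"z":0,"spin":0.034,"claw":66},{"x":0,"y":0.1,"z":-0.05,"spin":0,"claw":66},{"x":0,"y":0.078,"z":-0.1,"spin":0,"claw":66},{"x":0,"y":0,"z":-0.15,"spin":0,"claw":66},{"x":0,"y":0,"z":-0.15,"spin":0,"claw":66},{"x":0,"y":0,"z":-0.15,"spin":0,"claw":66},{"x":0,"y":0,"z":-0.15,"spin":0,"claw":66},{"x":0,"y":0,"z":-0.1,"spin":0,"claw":66},{"x":0,"y":0,"z":-0.1,"spin":0,"claw":66},{"x":0,"y":0,"z":-0.025,"spin":0,"claw":66},{"x":0,"y":0,"z":0,"spin":0,"claw":66},{"x":0,"y":0,"z":0,"spin":0,"claw":66}]'

```text
time_s: 3.6
ee_pos: [0.4989, 0.2859, 0.0117]
eef_rot: [3.141, -0.001, 1.223]
force: [-0.2, 0.7, 1.0]
grip_width: 0.0661
grip_force: 0.0
```

send_rows --force 15 --targets '[{"x":0,"y":0,"z":0,"spin":0,"claw":30},{"x":0,"y":0,"z":0,"spin":0,"claw":30},{"x":0,"y":0,"z":0,"spin":0,"claw":30},{"x":0,"y":0,"z":0,"spin":0,"claw":30},{"x":0,"y":0,"z":0,"spin":0,"claw":30}]'

```text
time_s: 4.1
ee_pos: [0.4985, 0.2859, 0.0106]
eef_rot: [3.142, -0.0, 1.224]
force: [-0.4, 0.1, 1.5]
grip_width: 0.0359
grip_force: 15.0
```

Gripped at 35.9 mm. I'll lift, go to the -y side of the clamp and look.

send_rows --targets '[{"x":0,"y":0,"z":0.1,"spin":0,"claw":30},{"x":0,"y":0,"z":0.15,"spin":0,"claw":30},{"x":0,"y":0,"z":0.2,"spin":0,"claw":30},{"x":0,"y":-0.1,"z":0.2,"spin":0.04,"claw":30},{"x":0.02,"y":-0.2,"z":0.2,"spin":0.04,"claw":30},{"x":0.02,"y":-0.2,"z":0.1,"spin":0.04,"claw":30},{"x":0.02,"y":-0.2,"z":0,"spin":0.04,"claw":30},{"x":0.02,"y":-0.2,"z":0,"spin":0.04,"claw":30},{"x":0.02,"y":-0.2,"z":0,"spin":0,"claw":30},{"x":0.02,"y":-0.2,"z":0,"spin":0,"claw":30},{"x":0.02,"y":-0.2,"z":0,"spin":0,"claw":30},{"x":0.02,"y":-0.2,"z":0,"spin":0,"claw":30},{"x":0.02,"y":-0.2,"z":0,"spin":0,"claw":30},{"x":0.02,"y":-0.1,"z":0,"spin":0,"claw":30},{"x":0,"y":0,"z":0,"spin":0,"claw":30},{"x":0,"y":0,"z":0,"spin":0,"claw":30}]'

```text
time_s: 5.7
ee_pos: [0.5378, -0.1092, 0.1954]
eef_rot: [-3.141, -0.0, 1.537]
force: [1.0, 0.4, -1.8]
grip_width: 0.0356
grip_force: 15.0
```

Run:
```python
from h import *
o=get_obs(); m=camera_model("wrist"); im=camera("wrist"); cv2.imwrite("pics/w3.png",im)
print(o["ee_pos"],o["eef_rot"],o["time_s"],o["grip_width"])
for a,r,k in blobs(im,(5,150,80),(18,255,255),(0,0,640,420),80):
    b=cv2.boxPoints(r); print(a,np.round(r[0],1),np.round(r[1],1),ray("wrist",r[0],.037,m).round(4)[0,:2], ray("wrist",b,.037,m).round(4)[:,:2].tolist())
```

```text
[ 0.53778322 -0.10924614  0.19541944] [-3.14101991e+00 -2.88461893e-04  1.53709392e+00] 5.7 0.03561500519978633
432.0 [371.5 180. ] [10. 51.] [ 0.5777 -0.0766] [[0.5576, -0.072], [0.5979, -0.0733], [0.598, -0.0812], [0.5575, -0.0799]]
522.0 [373.5  83. ] [10. 55.] [ 0.5792 -0.0045] [[0.5589, -0.0003], [0.5996, -0.0017], [0.5997, -0.0086], [0.5587, -0.0073]]
1457.0 [211.2  78. ] [ 17.8 108. ] [0.459  0.0031] [[0.4185, 0.0043], [0.4983, 0.0139], [0.4996, 0.0018], [0.4189, -0.008]]
84.5 [223.3   7.3] [15.1  6.8] [0.4726 0.0496] [[0.4702, 0.0542], [0.475, 0.0544], [0.4751, 0.0449], [0.4702, 0.0446]]
112.0 [213.    7.5] [15.  8.] [0.4653 0.0497] [[0.463, 0.0545], [0.4687, 0.0543], [0.4677, 0.0448], [0.462, 0.045]]
115.5 [201.7   7.5] [15.8  8.5] [0.4573 0.0499] [[0.4544, 0.0548], [0.4604, 0.0551], [0.4603, 0.0451], [0.4542, 0.0448]]
115.0 [190.5   7.5] [15.8  8.4] [0.4494 0.0502] [[0.4465, 0.055], [0.4525, 0.0553], [0.4523, 0.0453], [0.4463, 0.045]]
115.5 [179.4   7.5] [15.8  8.5] [0.4415 0.0505] [[0.4386, 0.0553], [0.4446, 0.0556], [0.4445, 0.0456], [0.4384, 0.0453]]
113.5 [168.3   7.5] [15.9  8.4] [0.4336 0.0507] [[0.4307, 0.0555], [0.4367, 0.0559], [0.4366, 0.0459], [0.4305, 0.0455]]
86.0 [158.1   7.5] [15.8  6.6] [0.4264 0.051 ] [[0.4241, 0.0558], [0.4288, 0.0561], [0.4287, 0.0461], [0.4239, 0.0458]]
```

View pics/w3.png

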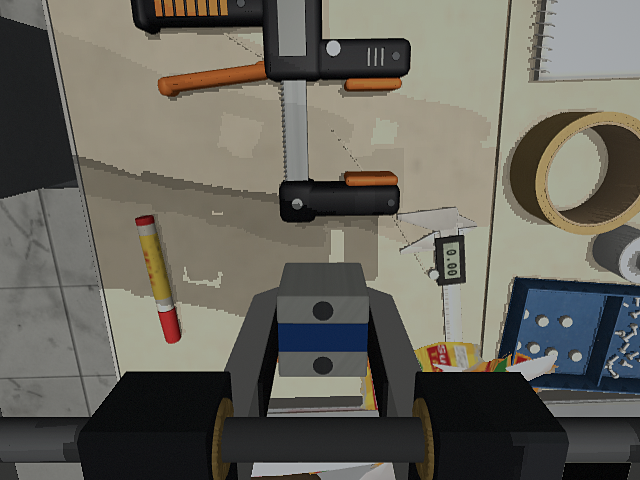

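Wrist view: the specimen is held square at (322,335). The fixed pad is at (373,84), the far pad at (371,180), and the tape roll is clear at (577,170). The fixed pad face is at y=-0.008 and the far one at -0.0727. I'll place at (0.5787, -0.030).

send_rows --targets '[{"x":0.05,"y":0.1,"z":0,"spin":0,"claw":30},{"x":0.05,"y":0.1,"z":0,"spin":0,"claw":30},{"x":0.05,"y":0.1,"z":0,"spin":0,"claw":30},{"x":0.054,"y":0.096,"z":0,"spin":0,"claw":30},{"x":0,"y":0,"z":-0.1,"spin":0,"claw":30},{"x":0,"y":0,"z":-0.15,"spin":0,"claw":30},{"x":0,"y":0,"z":-0.15,"spin":0,"claw":30},{"x":0,"y":0,"z":-0.15,"spin":0,"claw":30},{"x":0,"y":0,"z":0,"spin":0,"claw":30},{"x":0,"y":0,"z":0,"spin":0,"claw":30}]'

```text
time_s: 6.75
ee_pos: [0.5789, -0.0294, 0.0866]
eef_rot: [3.142, -0.0, 1.539]
force: [0.8, 0.2, 0.7]
grip_width: 0.0358
grip_force: 15.0
```

Run:
```python
from h import *
o=get_obs(); im=camera("top"); print(o["ee_pos"],o["eef_rot"],o["force"])
cv2.imwrite("pics/t2.png",cv2.resize(im[190:340,270:430],None,fx=4,fy=4,interpolation=cv2.INTER_CUBIC))
```

```text
[ 0.57891365 -0.02941792  0.08657118] [ 3.14152767e+00 -4.82014096e-05  1.53883068e+00] [0.7691279  0.23363764 0.72521759]
```

send_rows --targets '[{"x":0,"y":-0.003,"z":-0.1,"spin":0,"claw":30},{"x":0,"y":0,"z":-0.1,"spin":0,"claw":30},{"x":0,"y":0,"z":-0.1,"spin":0,"claw":30},{"x":0,"y":0,"z":-0.05,"spin":0,"claw":30},{"x":0,"y":0,"z":-0.025,"spin":0,"claw":30},{"x":0,"y":0,"z":0,"spin":0,"claw":30},{"x":0,"y":0,"z":0,"spin":0,"claw":30}]'

```text
time_s: 7.5
ee_pos: [0.5794, -0.0309, 0.0118]
eef_rot: [3.14, 0.0, 1.538]
force: [0.5, 0.2, -1.3]
grip_width: 0.0361
grip_force: 15.0
```

send_rows --targets '[{"x":0,"y":0,"z":0,"spin":0,"claw":46},{"x":0,"y":0,"z":0,"spin":0,"claw":46},{"x":0,"y":0,"z":0.05,"spin":0,"claw":46},{"x":0,"y":0,"z":0.1,"spin":0,"claw":46},{"x":0,"y":0,"z":0.2,"spin":0,"claw":46},{"x":0,"y":0,"z":0.2,"spin":0,"claw":46},{"x":-0.05,"y":-0.1,"z":0.2,"spin":0,"claw":60},{"x":-0.1,"y":-0.1,"z":0.1,"spin":0,"claw":94},{"x":-0.1,"y":-0.1,"z":0,"spin":0,"claw":94},{"x":-0.1,"y":-0.1,"z":0,"spin":0,"claw":94},{"x":0,"y":0,"z":0,"spin":0,"claw":94},{"x":0,"y":0,"z":0,"spin":0,"claw":94}]'

```text
time_s: 8.7
ee_pos: [0.5089, -0.111, 0.1817]
eef_rot: [3.14, 0.0, 1.537]
force: [0.0, 0.3, -0.9]
grip_width: 0.0907
grip_force: 0.0
```

```bash
cat > look.py <<'E'
from h import *
import sys
o=get_obs(); m=camera_model("wrist"); im=camera("wrist"); cv2.imwrite(f"pics/{sys.argv[1]}.png",im)
print(o["ee_pos"],o["eef_rot"],o["time_s"],o["grip_width"])
for nm,lo,hi,z in(("or",(5,150,80),(18,255,255),.037),("blue",(95,90,40),(130,255,255),.04)):
  for a,r,k in blobs(im,lo,hi,(0,0,640,480),300):
    b=cv2.boxPoints(r); print(nm,a,np.round(r[0],1),np.round(r[1],1),ray("wrist",r[0],z,m).round(4)[0,:2], ray("wrist",b,z,m).round(4)[:,:2].tolist())
E
python3 look.py w4
```

```text
[ 0.50886554 -0.11104478  0.18170752] [3.14028359e+00 2.14327362e-04 1.53678060e+00] 8.7 0.09067739002398345
or 684.5 [383.6 364.3] [41.4 23.5] [ 0.558  -0.2369] [[0.539, -0.2458], [0.5412, -0.2228], [0.5767, -0.2281], [0.5751, -0.2513]]
or 457.0 [410.5 179. ] [10.1 53.2] [ 0.5772 -0.0767] [[0.5569, -0.073], [0.597, -0.0727], [0.5977, -0.0803], [0.5573, -0.0807]]
or 553.0 [415.5  77.6] [10.9 57.1] [ 0.5789 -0.0046] [[0.5585, -0.0009], [0.5989, -0.001], [0.5995, -0.0083], [0.5588, -0.0082]]
or 1578.0 [245.3  72.1] [ 18.6 113.9] [0.4583 0.0031] [[0.4175, 0.0044], [0.4976, 0.0138], [0.4991, 0.0018], [0.4181, -0.0079]]
blue 5525.5 [595.6 329.9] [86.1 86. ] [ 0.7352 -0.2082] [[0.7013, -0.2456], [0.6964, -0.1655], [0.767, -0.173], [0.7767, -0.2539]]
blue 813.0 [415.5 116.5] [17. 49.] [ 0.5791 -0.0311] [[0.5613, -0.0247], [0.5965, -0.0259], [0.597, -0.0377], [0.5614, -0.0365]]
```

View pics/w4.png

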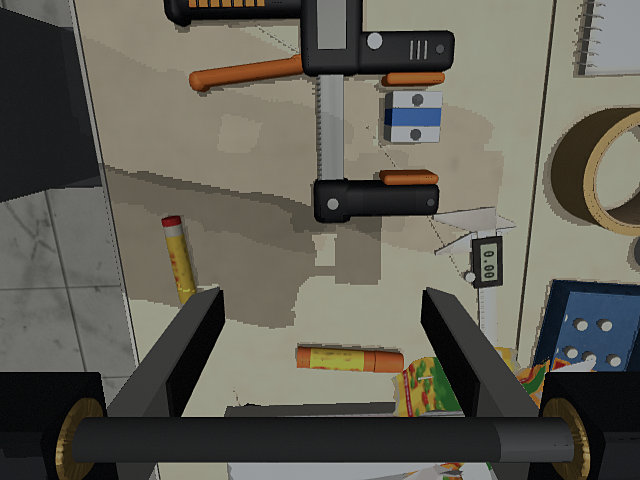

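The specimen stands square at (415,117) between the pads, about 5 mm off the fixed one, and is released. I now turn the hand a quarter and come over the grip at about (0.447, 0.030).

send_rows --targets '[{"x":-0.025,"y":0.06,"z":0,"spin":-0.083,"claw":94},{"x":-0.026,"y":0.06,"z":0,"spin":-0.083,"claw":94},{"x":-0.026,"y":0.06,"z":0,"spin":-0.083,"claw":94},{"x":-0.026,"y":0.06,"z":0,"spin":-0.083,"claw":94},{"x":-0.026,"y":0.06,"z":0,"spin":-0.083,"claw":94},{"x":-0.026,"y":0.06,"z":0,"spin":-0.083,"claw":94},{"x":-0.026,"y":0.06,"z":0,"spin":-0.083,"claw":94},{"x":-0.026,"y":0.06,"z":0,"spin":-0.083,"claw":94},{"x":-0.026,"y":0.06,"z":0,"spin":-0.083,"claw":94},{"x":-0.026,"y":0.06,"z":0,"spin":-0.083,"claw":94},{"x":-0.026,"y":0.06,"z":0,"spin":-0.083,"claw":94},{"x":-0.026,"y":0.045,"z":0,"spin":-0.087,"claw":94},{"x":0,"y":0,"z":-0.1,"spin":0,"claw":94},{"x":0,"y":0,"z":-0.2,"spin":0,"claw":94},{"x":0,"y":0,"z":-0.15,"spin":0,"claw":94},{"x":0,"y":0,"z":0,"spin":0,"claw":94},{"x":0,"y":0,"z":0,"spin":0,"claw":94}]'

```text
time_s: 10.45
ee_pos: [0.4471, 0.0306, 0.0915]
eef_rot: [-3.142, 0.0, -0.032]
force: [-0.3, -0.5, 1.2]
grip_width: 0.0938
grip_force: 0.0
```

```bash
python3 look.py w5
```

```text
[0.44708117 0.03060569 0.09150905] [-3.14153689e+00  1.32592332e-04 -3.23498070e-02] 10.45 0.09377399115181421
or 501.0 [263.8 255.5] [105.3   6.3] [0.4541 0.0639] [[0.485, 0.0649], [0.485, 0.0614], [0.4209, 0.0628], [0.4209, 0.0666]]
or 2070.5 [365.9 240.3] [133.5  21.6] [0.4614 0.0049] [[0.4985, 0.0163], [0.4999, 0.0046], [0.4208, -0.0074], [0.4191, 0.0053]]
or 746.0 [528.1  26.9] [15.3 55.5] [ 0.5695 -0.076 ] [[0.5574, -0.0719], [0.5823, -0.0724], [0.5813, -0.0799], [0.5564, -0.0797]]
or 763.5 [383.5  28. ] [56. 15.] [ 0.5713 -0.0041] [[0.5839, -0.0003], [0.5836, -0.0077], [0.5583, -0.008], [0.5586, -0.0005]]
blue 1121.5 [439.4  23. ] [25.5 47.7] [ 0.5722 -0.031 ] [[0.5621, -0.0244], [0.5831, -0.0252], [0.582, -0.0375], [0.5609, -0.0371]]
```

View pics/w5.png

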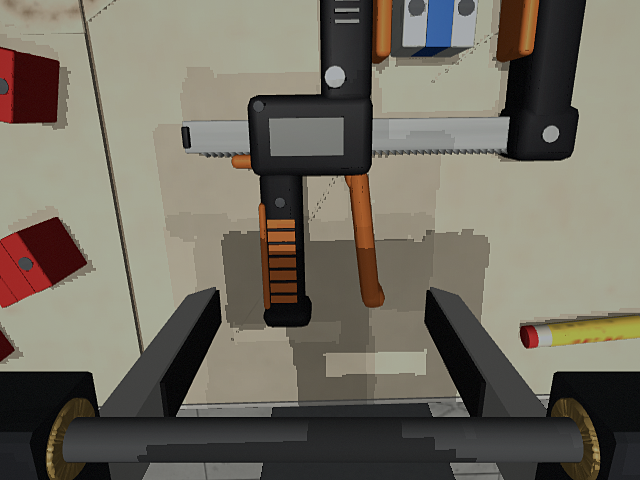

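View: the handle back is at (263,255), the trigger at (366,240), and both lie between the fingers. Pads and specimen are at the top edge. Descending.

send_rows --targets '[{"x":0,"y":0,"z":-0.1,"spin":0,"claw":94},{"x":0,"y":0,"z":-0.1,"spin":0,"claw":94},{"x":0,"y":0,"z":-0.1,"spin":0,"claw":94},{"x":0,"y":0,"z":-0.08,"spin":0,"claw":94},{"x":0,"y":0,"z":-0.04,"spin":0,"claw":94},{"x":0,"y":0,"z":0,"spin":0,"claw":80},{"x":0,"y":0,"z":0,"spin":0,"claw":72},{"x":0,"y":0,"z":0,"spin":0,"claw":66},{"x":0,"y":0,"z":0,"spin":0,"claw":66}]' --force 20

```text
time_s: 11.4
ee_pos: [0.4468, 0.0304, 0.0074]
eef_rot: [-3.141, -0.001, -0.033]
force: [-2.6, 5.9, 3.2]
grip_width: 0.0673
grip_force: 7.8
```

```bash
cat > tl.py <<'E'
from h import *
import sys
o=get_obs(); im=camera("top"); print(o["ee_pos"],o["time_s"],o["grip_width"],o["grip_force"],o["force"])
cv2.imwrite(f"pics/{sys.argv[1]}.png",cv2.resize(im[190:340,270:430],None,fx=4,fy=4,interpolation=cv2.INTER_CUBIC))
for nm,lo,hi,z,roi in(("or",(5,150,80),(18,255,255),.037,(325,205,410,250)),("blue",(95,90,40),(130,255,255),.04,(325,205,410,250))):
  for a,r,k in blobs(im,lo,hi,roi,15):
    x,y,w,h=cv2.boundingRect(k); print(nm,a,x,y,w,h,ray("top",r[0],z).round(4)[0,:2],np.round(r[1],1))
E
python3 tl.py t3
```

```text
[0.44676334 0.03041154 0.00739603] 11.4 0.06725960625578901 7.787887301528826 [-2.57299072  5.90158266  3.2393229 ]
or 38.0 378 222 3 20 [ 0.5809 -0.0744] [19.  2.]
or 41.0 340 221 4 21 [ 0.5802 -0.001 ] [20.  3.]
blue 82.5 353 222 7 19 [ 0.5803 -0.0299] [ 5.8 17.9]
```

View pics/t3.png

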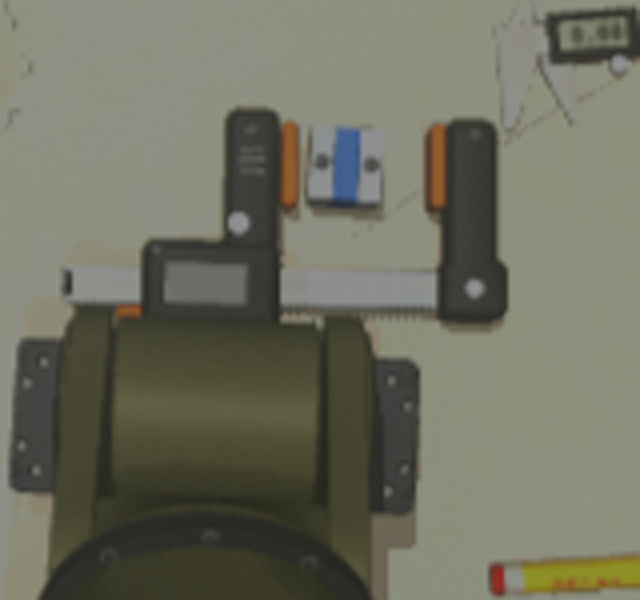

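Jaws and specimen are visible past the hand: pads at (290,165) and (436,168), specimen at (345,165) in the crop. First squeeze.

send_rows --targets '[{"x":0,"y":0,"z":0,"spin":0,"claw":62},{"x":0,"y":0,"z":0,"spin":0,"claw":58},{"x":0,"y":0,"z":0,"spin":0,"claw":54},{"x":0,"y":0,"z":0,"spin":0,"claw":50},{"x":0,"y":0,"z":0,"spin":0,"claw":47},{"x":0,"y":0,"z":0,"spin":0,"claw":45},{"x":0,"y":0,"z":0,"spin":0,"claw":45},{"x":0,"y":0,"z":0,"spin":0,"claw":45}]'

```text
time_s: 12.25
ee_pos: [0.4467, 0.0307, 0.0073]
eef_rot: [-3.141, -0.0, -0.033]
force: [-1.8, 7.2, 4.5]
grip_width: 0.0454
grip_force: 11.5
```

```bash
python3 tl.py t4
```

```text
[0.44666795 0.03067    0.00725936] 12.25 0.04543654870943401 11.458062110468745 [-1.78431636  7.20306369  4.49664685]
or 47.0 341 219 4 20 [ 0.5852 -0.0029] [19.  3.]
or 51.0 373 217 5 20 [ 0.5906 -0.0667] [19.2  3.5]
blue 83.5 353 222 7 19 [ 0.5802 -0.0299] [ 5.8 18. ]
```

send_rows --targets '[{"x":0,"y":0,"z":0,"spin":0,"claw":50},{"x":0,"y":0,"z":0,"spin":0,"claw":55},{"x":0,"y":0,"z":0,"spin":0,"claw":60},{"x":0,"y":0,"z":0,"spin":0,"claw":65},{"x":0,"y":0,"z":0,"spin":0,"claw":70},{"x":0,"y":0,"z":0,"spin":0,"claw":71},{"x":0,"y":0,"z":0,"spin":0,"claw":71}]'

```text
time_s: 13.0
ee_pos: [0.4461, 0.0303, 0.0065]
eef_rot: [-3.141, 0.001, -0.033]
force: [0.5, 1.0, -0.1]
grip_width: 0.0708
grip_force: 0.0
```

```bash
python3 tl.py t5
```

```text
[0.44607731 0.03027294 0.00645196] 13.0 0.07082695830488289 0.0 [ 0.52593236  0.97867187 -0.13638303]
or 49.5 380 225 5 21 [ 0.5742 -0.0797] [ 3.5 20.1]
or 51.0 346 221 6 21 [ 0.5805 -0.0148] [ 3.5 20.2]
blue 84.5 357 224 7 18 [ 0.5776 -0.0371] [17.  6.]
```

View pics/t5.png

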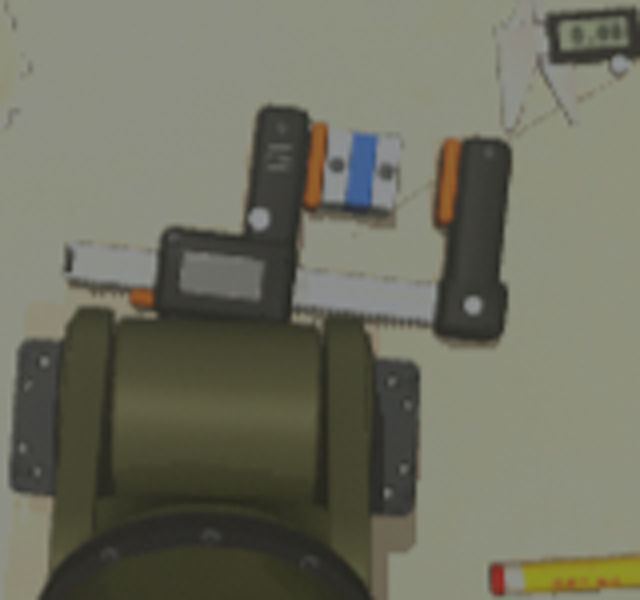

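The first pump worked (gap about 56 mm), but the clamp swung about 6° as the slanted trigger let out, and the fixed pad now touches the specimen. I'll carry on and watch the angle.

send_rows --targets '[{"x":0,"y":0,"z":0,"spin":0,"claw":66},{"x":0,"y":0,"z":0,"spin":0,"claw":62},{"x":0,"y":0,"z":0,"spin":0,"claw":58},{"x":0,"y":0,"z":0,"spin":0,"claw":54},{"x":0,"y":0,"z":0,"spin":0,"claw":50},{"x":0,"y":0,"z":0,"spin":0,"claw":47},{"x":0,"y":0,"z":0,"spin":0,"claw":45},{"x":0,"y":0,"z":0,"spin":0,"claw":45},{"x":0,"y":0,"z":0,"spin":0,"claw":45}]'

```text
time_s: 13.95
ee_pos: [0.4466, 0.0301, 0.0067]
eef_rot: [3.142, 0.0, -0.033]
force: [-1.3, 2.4, -2.8]
grip_width: 0.0454
grip_force: 9.6
```

```bash
python3 tl.py t6
```

```text
[0.44657208 0.03013395 0.00668653] 13.95 0.04537462296534135 9.637824953533709 [-1.27224016  2.35641861 -2.76695659]
or 47.0 379 222 4 20 [ 0.581  -0.0773] [19.  3.]
or 47.0 350 220 4 20 [ 0.5836 -0.0205] [19.  3.]
blue 84.0 360 223 7 18 [ 0.5798 -0.0426] [ 5.8 17.5]
```

send_rows --targets '[{"x":0,"y":0,"z":0,"spin":0,"claw":48},{"x":0,"y":0,"z":0,"spin":0,"claw":51},{"x":0,"y":0,"z":0,"spin":0,"claw":54},{"x":0,"y":0,"z":0,"spin":0,"claw":57},{"x":0,"y":0,"z":0,"spin":0,"claw":60},{"x":0,"y":0,"z":0,"spin":0,"claw":63},{"x":0,"y":0,"z":0,"spin":0,"claw":66},{"x":0,"y":0,"z":0,"spin":0,"claw":69},{"x":0,"y":0,"z":0,"spin":0,"claw":69}]'

```text
time_s: 14.9
ee_pos: [0.4467, 0.0302, 0.0068]
eef_rot: [3.142, -0.0, -0.033]
force: [0.7, -0.9, -2.9]
grip_width: 0.0688
grip_force: 3.8
```

```bash
python3 tl.py t7
```

```text
[0.44666326 0.03017682 0.00675878] 14.9 0.06883072703000218 3.8469939749484183 [ 0.71463313 -0.91576663 -2.85989023]
or 49.0 376 225 5 20 [ 0.575  -0.0725] [ 3.5 19.3]
or 49.0 347 221 5 21 [ 0.5807 -0.0157] [ 3.5 20.2]
blue 83.5 360 223 7 18 [ 0.5797 -0.0425] [ 5.8 17.4]
```

send_rows --targets '[{"x":0,"y":0,"z":0,"spin":0,"claw":72},{"x":0,"y":0,"z":0,"spin":0,"claw":72},{"x":0,"y":0,"z":0,"spin":0,"claw":66},{"x":0,"y":0,"z":0,"spin":0,"claw":62},{"x":0,"y":0,"z":0,"spin":0,"claw":58},{"x":0,"y":0,"z":0,"spin":0,"claw":54},{"x":0,"y":0,"z":0,"spin":0,"claw":50},{"x":0,"y":0,"z":0,"spin":0,"claw":47},{"x":0,"y":0,"z":0,"spin":0,"claw":45},{"x":0,"y":0,"z":0,"spin":0,"claw":45},{"x":0,"y":0,"z":0,"spin":0,"claw":45}]'

```text
time_s: 16.05
ee_pos: [0.4465, 0.0302, 0.0067]
eef_rot: [-3.142, 0.0, -0.033]
force: [-2.1, 3.9, 2.5]
grip_width: 0.0454
grip_force: 10.5
```

```bash
python3 tl.py t8
```

```text
[0.44646064 0.03018046 0.00669577] 16.05 0.045414300736414955 10.520387497963384 [-2.08706915  3.94940714  2.4623172 ]
or 51.0 374 220 4 21 [ 0.5837 -0.0675] [ 3. 20.]
or 49.0 349 219 4 20 [ 0.5855 -0.0186] [19.  3.]
blue 83.5 360 223 7 18 [ 0.5797 -0.0425] [ 5.8 17.4]
```

send_rows --targets '[{"x":0,"y":0,"z":0,"spin":0,"claw":48},{"x":0,"y":0,"z":0,"spin":0,"claw":51},{"x":0,"y":0,"z":0,"spin":0,"claw":54},{"x":0,"y":0,"z":0,"spin":0,"claw":57},{"x":0,"y":0,"z":0,"spin":0,"claw":60},{"x":0,"y":0,"z":0,"spin":0,"claw":63},{"x":0,"y":0,"z":0,"spin":0,"claw":66},{"x":0,"y":0,"z":0,"spin":0,"claw":69},{"x":0,"y":0,"z":0,"spin":0,"claw":72},{"x":0,"y":0,"z":0,"spin":0,"claw":72}]'

```text
time_s: 17.1
ee_pos: [0.4463, 0.0303, 0.0066]
eef_rot: [-3.141, 0.001, -0.033]
force: [-0.5, 0.4, 0.4]
grip_width: 0.0721
grip_force: 0.0
```

```bash
python3 tl.py t9
```

```text
[0.44634832 0.03031026 0.0066367 ] 17.1 0.07211236505390264 0.0 [-0.45444263  0.35985215  0.41393401]
or 51.0 374 225 6 20 [ 0.5749 -0.0691] [ 3.5 19.5]
or 51.0 349 221 6 20 [ 0.5817 -0.0203] [ 3.6 19.5]
blue 80.5 360 223 7 19 [ 0.5788 -0.0436] [ 5.8 17.8]
```

View pics/t9.png

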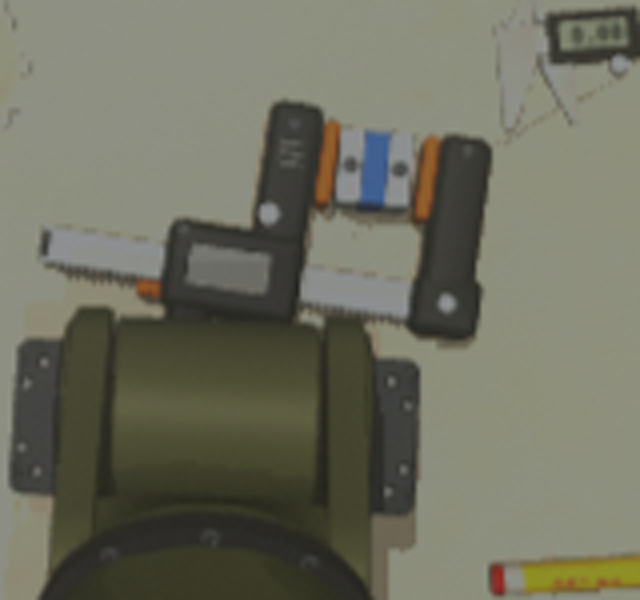

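The gap is now about 40.6 mm with the specimen between the pads at (375,168), slightly skew. The fourth squeeze should press it, so I go slowly.

send_rows --targets '[{"x":0,"y":0,"z":0,"spin":0,"claw":69},{"x":0,"y":0,"z":0,"spin":0,"claw":66},{"x":0,"y":0,"z":0,"spin":0,"claw":63},{"x":0,"y":0,"z":0,"spin":0,"claw":61},{"x":0,"y":0,"z":0,"spin":0,"claw":59},{"x":0,"y":0,"z":0,"spin":0,"claw":57},{"x":0,"y":0,"z":0,"spin":0,"claw":55},{"x":0,"y":0,"z":0,"spin":0,"claw":53},{"x":0,"y":0,"z":0,"spin":0,"claw":52},{"x":0,"y":0,"z":0,"spin":0,"claw":51},{"x":0,"y":0,"z":0,"spin":0,"claw":50},{"x":0,"y":0,"z":0,"spin":0,"claw":49},{"x":0,"y":0,"z":0,"spin":0,"claw":49}]'

```text
time_s: 18.45
ee_pos: [0.4465, 0.0301, 0.0067]
eef_rot: [3.142, 0.0, -0.033]
force: [-2.2, 3.6, -1.1]
grip_width: 0.0496
grip_force: 10.2
```

```bash
python3 tl.py t10
```

```text
[0.44652852 0.03011694 0.00666255] 18.45 0.049601091320534495 10.16659728018567 [-2.22376595  3.58533005 -1.05680113]
or 39.0 373 221 5 21 [ 0.5817 -0.0664] [ 3.1 20.2]
or 49.0 351 219 5 20 [ 0.5856 -0.0236] [ 3.5 19.3]
blue 69.5 361 223 7 18 [ 0.5799 -0.045 ] [ 5.  17.4]
```

send_rows --targets '[{"x":0,"y":0,"z":0,"spin":0,"claw":48},{"x":0,"y":0,"z":0,"spin":0,"claw":47},{"x":0,"y":0,"z":0,"spin":0,"claw":46},{"x":0,"y":0,"z":0,"spin":0,"claw":46},{"x":0,"y":0,"z":0,"spin":0,"claw":46},{"x":0,"y":0,"z":0,"spin":0,"claw":46}]'

```text
time_s: 19.1
ee_pos: [0.4465, 0.0302, 0.0067]
eef_rot: [-3.142, 0.0, -0.033]
force: [-2.3, 2.2, -1.5]
grip_width: 0.0461
grip_force: 11.2
```

```bash
python3 tl.py t11
```

```text
[0.44654029 0.0301843  0.00668639] 19.1 0.04610570480619797 11.175785847008228 [-2.25886173  2.21292044 -1.45315583]
or 37.0 373 221 4 20 [ 0.5827 -0.0659] [ 2.8 19.2]
or 47.5 351 219 5 20 [ 0.5857 -0.0243] [ 3.6 19.2]
blue 57.0 362 223 6 18 [ 0.5801 -0.0451] [ 4.4 17.2]
```

View pics/t11.png

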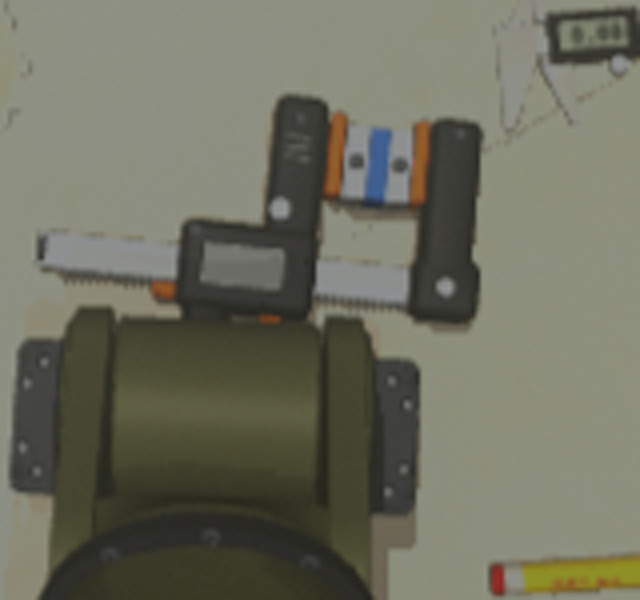

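The pads and specimen are square and in full contact, and the foam at (378,165) is visibly thinner. I'll quantify the compression by integrated blueness, which doesn't depend on blur.

Run:
```python
from h import *
for n in("t3","t5","t7","t9","t10","t11"):
    im=cv2.imread(f"pics/{n}.png")[125:200,300:420].astype(float)
    hsv=cv2.cvtColor(im.astype(np.uint8),cv2.COLOR_BGR2HSV)
    b=np.clip(im[...,0]-im[...,2],0,None)  # blue minus red
    core=np.percentile(b,97 if n!="t11" else 97)
    w=[]
    for r in range(15,65):
        row=b[r]; w.append(row[row>15].sum()/np.sort(row)[-8:].mean()/4)
    print(n,round(np.median(w)*1.95,2),"mm", round(b[15:65][b[15:65]>15].sum()/50),round(np.median(np.sort(b[15:65],1)[:,-4:])))
```

```text
t3 11.54 mm 1921 81
t5 11.55 mm 1947 82
t7 11.5 mm 1944 83
t9 11.48 mm 1924 82
t10 10.19 mm 1696 82
t11 9.26 mm 1542 82
```

Compression is about 2.5–3 mm so far, so I squeeze a little further.

send_rows --targets '[{"x":0,"y":0,"z":0,"spin":0,"claw":45.5},{"x":0,"y":0,"z":0,"spin":0,"claw":45},{"x":0,"y":0,"z":0,"spin":0,"claw":44.5},{"x":0,"y":0,"z":0,"spin":0,"claw":44},{"x":0,"y":0,"z":0,"spin":0,"claw":44},{"x":0,"y":0,"z":0,"spin":0,"claw":44}]'

```text
time_s: 19.75
ee_pos: [0.4466, 0.0301, 0.0067]
eef_rot: [3.142, -0.0, -0.033]
force: [-1.9, 2.1, -1.8]
grip_width: 0.0444
grip_force: 18.3
```

```bash
cat > bl.py <<'E'
from h import *
import sys
for n in sys.argv[1:]:
    im=cv2.imread(f"pics/{n}.png")[140:190,300:420].astype(float); b=np.clip(im[...,0]-im[...,2],0,None)
    print(n,"foam mm",round(12*b[b>15].sum()/50/1934,2))
E
python3 tl.py t12; python3 bl.py t12
```

```text
[0.44659089 0.03014127 0.00671648] 19.75 0.04440506016452735 18.30067499075085 [-1.93169105  2.14295118 -1.79945213]
or 37.0 373 221 4 20 [ 0.5827 -0.0659] [ 2.8 19.2]
or 47.0 352 219 5 20 [ 0.5858 -0.0247] [ 3.5 19.3]
blue 57.0 362 222 6 18 [ 0.5817 -0.0453] [ 4.3 17.2]
t12 foam mm 9.12
```

The trigger is home (force jumped to 18 N) and the foam is pressed only about 2.9 mm. I let out, so the ratchet keeps the last tooth, then squeeze again part-way.

send_rows --targets '[{"x":0,"y":0,"z":0,"spin":0,"claw":46},{"x":0,"y":0,"z":0,"spin":0,"claw":49},{"x":0,"y":0,"z":0,"spin":0,"claw":52},{"x":0,"y":0,"z":0,"spin":0,"claw":55},{"x":0,"y":0,"z":0,"spin":0,"claw":58},{"x":0,"y":0,"z":0,"spin":0,"claw":61},{"x":0,"y":0,"z":0,"spin":0,"claw":64},{"x":0,"y":0,"z":0,"spin":0,"claw":67},{"x":0,"y":0,"z":0,"spin":0,"claw":70},{"x":0,"y":0,"z":0,"spin":0,"claw":72},{"x":0,"y":0,"z":0,"spin":0,"claw":72}]'

```text
time_s: 20.9
ee_pos: [0.4466, 0.0303, 0.0068]
eef_rot: [-3.141, -0.0, -0.033]
force: [0.3, -0.2, -0.1]
grip_width: 0.072
grip_force: 0.0
```

```bash
python3 tl.py t13; python3 bl.py t13
```

```text
[0.4465676  0.03026077 0.00678066] 20.9 0.07200644904084494 0.0 [ 0.26988287 -0.20016968 -0.09330296]
or 38.5 371 223 5 21 [ 0.5778 -0.063 ] [ 2.8 20.2]
or 49.0 349 220 6 20 [ 0.5837 -0.0213] [ 3.5 19.4]
blue 62.5 359 224 8 18 [ 0.5775 -0.0419] [ 4.6 17.6]
t13 foam mm 9.91
```

send_rows --targets '[{"x":0,"y":0,"z":0,"spin":0,"claw":70},{"x":0,"y":0,"z":0,"spin":0,"claw":68},{"x":0,"y":0,"z":0,"spin":0,"claw":67},{"x":0,"y":0,"z":0,"spin":0,"claw":66},{"x":0,"y":0,"z":0,"spin":0,"claw":65},{"x":0,"y":0,"z":0,"spin":0,"claw":64},{"x":0,"y":0,"z":0,"spin":0,"claw":64},{"x":0,"y":0,"z":0,"spin":0,"claw":64}]'

```text
time_s: 21.75
ee_pos: [0.4463, 0.0305, 0.0067]
eef_rot: [-3.141, 0.001, -0.033]
force: [-2.3, 4.9, 2.1]
grip_width: 0.0645
grip_force: 11.6
```

```bash
python3 tl.py t14; python3 bl.py t14
```

```text
[0.44633617 0.03053306 0.00668986] 21.75 0.06450022923637469 11.576754699926823 [-2.34935292  4.90216884  2.10971834]
or 37.5 370 222 6 21 [ 0.5796 -0.0621] [ 2.8 20.2]
or 48.5 350 219 5 21 [ 0.5846 -0.0216] [ 3.5 20.4]
blue 50.0 360 224 6 18 [ 0.5779 -0.0416] [ 3.8 17.4]
t14 foam mm 8.43
```

At rest the ratchet holds 2.1 mm of compression, and 3.6 mm now. A hair more.

send_rows --targets '[{"x":0,"y":0,"z":0,"spin":0,"claw":63.5},{"x":0,"y":0,"z":0,"spin":0,"claw":63},{"x":0,"y":0,"z":0,"spin":0,"claw":63},{"x":0,"y":0,"z":0,"spin":0,"claw":63},{"x":0,"y":0,"z":0,"spin":0,"claw":63},{"x":0,"y":0,"z":0,"spin":0,"claw":63}]'

```text
time_s: 22.4
ee_pos: [0.4464, 0.0305, 0.0067]
eef_rot: [-3.141, 0.0, -0.033]
force: [-1.6, 5.6, 1.5]
grip_width: 0.0632
grip_force: 12.1
```

```bash
python3 tl.py t15; python3 bl.py t15
```

```text
[0.44636022 0.03052595 0.00670396] 22.4 0.06324867110585228 12.092429621843621 [-1.63020477  5.59201143  1.51193301]
or 38.0 371 222 5 21 [ 0.5796 -0.0622] [ 3.2 20.2]
or 50.0 350 219 6 21 [ 0.5847 -0.0218] [ 3.5 20.2]
blue 47.0 360 224 6 18 [ 0.5781 -0.0417] [ 3.7 17.3]
t15 foam mm 8.15
```

View pics/t15.png

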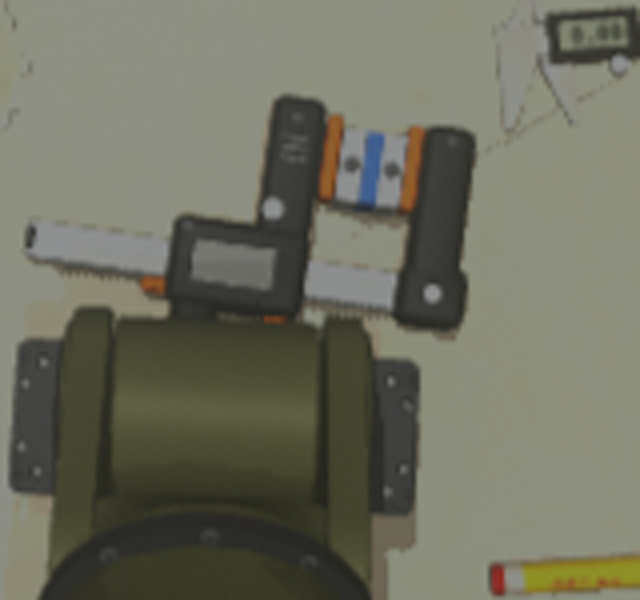

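The specimen at (371,168) is square and in full contact with both pads. The foam measures about 8.1 of 12 mm, and the trigger is held squeezed. Handing in.

```bash
python3 -c "
from station import *
print(hand_in())"
```

```text
the job is handed in; nothing more can be done
None
```

I handed the job in at about 22 s. The specimen stands square between the orange pads, the foam is pressed to about 8 of its 12 mm, and the trigger is still held squeezed. I never touched the tape roll, marker or glue stick, but got no verdict back.

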